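# Tip the offcut out of the right tray

### The job

One of the three tipping trays holds a short offcut of square tube, which is scrap; the other two hold good parts. Take that tray by its handle bar and tip it up to about 60 degrees so that the offcut slides out into the scrap bin, then lower it gently until it rests level again and let go. Do not tip the other trays, and leave the good parts and the things on the table where they are.

Things in the scene. Friction and masses are not known exactly. Their poses are not given: they have to be found in the camera images.
- stand: Grey steel stand, 440 mm wide in its y, fixed to the table, with three tipping trays side by side on one hinge line. Origin on the table (z=0) under the middle of the hinge line; x points away from the robot to the dump side, y to the left along the hinge line. The hinge axis is 110 mm above the table, parallel to y.
- bin: Open sheet-metal scrap bin in front of the dump side of all three trays, 178 (x) x 440 (y) x 70 high, walls 4 mm, fixed to the stand with the same axes; origin at the centre of its underside, on the table, 81 mm in +x of the stand origin. A flat strip of scrap already lies in it.
- tray_left (a joint): Tilt of the left (+y) tray, rad: 0 level (rests there by weight, 0.4 kg), grows as its handle is raised, 1.2 at the stop; falls back if let go. Sheet-metal tray, 100 wide inside, walls 30 high at the robot end and sides, open at the dump end. Inside floor 8 mm above the hinge axis, from 122 mm on its robot side to 30 mm beyond it.
- tray_left_bar (a point): Middle of the left (+y) tray handle: round bar 10 thick, 70 long, parallel to the hinge line, on two 8 mm arms (60 free between). Level, it lies 170 on the robot side of the hinge axis and 40 above it (150 over the table), 44 clear of the tray end wall, whose top is 2 below the bar centre. Moves on a circle about the axis; may turn in the fingers.
- tray_left_floor (a point): Point on the inside floor of the left (+y) tray, midway across, 60 mm on the robot side of the hinge axis (axes are those of the tray: z normal to the floor).
- tray_mid (a joint): Tilt of the middle tray, rad: 0 level (rests there by weight, 0.4 kg), grows as its handle is raised, 1.2 at the stop; falls back if let go. Sheet-metal tray, 100 wide inside, walls 30 high at the robot end and sides, open at the dump end. Inside floor 8 mm above the hinge axis, from 122 mm on its robot side to 30 mm beyond it.
- tray_mid_bar (a point): Middle of the middle tray handle: round bar 10 thick, 70 long, parallel to the hinge line, on two 8 mm arms (60 free between). Level, it lies 170 on the robot side of the hinge axis and 40 above it (150 over the table), 44 clear of the tray end wall, whose top is 2 below the bar centre. Moves on a circle about the axis; may turn in the fingers.
- tray_mid_floor (a point): Point on the inside floor of the middle tray, midway across, 60 mm on the robot side of the hinge axis (axes are those of the tray: z normal to the floor).
- tray_right (a joint): Tilt of the right (-y) tray, rad: 0 level (rests there by weight, 0.4 kg), grows as its handle is raised, 1.2 at the stop; falls back if let go. Sheet-metal tray, 100 wide inside, walls 30 high at the robot end and sides, open at the dump end. Inside floor 8 mm above the hinge axis, from 122 mm on its robot side to 30 mm beyond it.
- tray_right_bar (a point): Middle of the right (-y) tray handle: round bar 10 thick, 70 long, parallel to the hinge line, on two 8 mm arms (60 free between). Level, it lies 170 on the robot side of the hinge axis and 40 above it (150 over the table), 44 clear of the tray end wall, whose top is 2 below the bar centre. Moves on a circle about the axis; may turn in the fingers.
- tray_right_floor (a point): Point on the inside floor of the right (-y) tray, midway across, 60 mm on the robot side of the hinge axis (axes are those of the tray: z normal to the floor).
- offcut: The scrap: a short offcut of square steel tube, 40 x 40 section, 55 long, walls 4, open at both ends along its x, 0.18 kg; lies on its side in one of the trays. Origin at the centre of its underside.
- coupling: Good part: round steel pipe coupling, outside diameter 44, bore 30, 36 high, standing in another tray. Origin at the centre of its underside.
- bracket: Good part: L-shaped steel bracket, foot 45 x 40 x 6, upright 40 wide and 46 high, in the third tray. Origin at the centre of its underside.
- tape: Bystander: tape measure, 74 x 46 x 68 high, standing near the left robot-side corner of the stand. Origin at the centre of its underside.
- can: Bystander: spray can, diameter 60, 160 high, standing left of the stand. Origin at the centre of its underside.
- longtube: Bystander: workpiece of square steel tube, 40 x 40 section, 220 long in its x, lying across, close to the robot side of the stand. Origin at the centre of its underside.
- square: Bystander: combination square with a 250 mm blade, lying flat right of the stand, 18 high. Origin under the middle of its blade.
- pliers: Bystander: pliers, about 195 long, 14 high, lying flat near the right robot-side corner of the stand. Origin near the joint of the jaws, on the underside.
Things that resemble listed ones, but are neither listed nor needed, are in the scene too. What is shaped like the offcut but orange or yellow is not meant.

How it is judged:
By the outcome, as a careful person would: the job done as asked, in the order asked, and still so for the second after the job is handed in, with the robot touching nothing.
It also fails if it takes over 42 s, if anything falls off the work surface, if the arm or the gripper's body presses on something with over 40 N, if the wrist force passes 120 N, or if a joint passes its speed limit or range.

### The arm

A 6-joint arm with a two-finger parallel gripper is mounted at the origin on the work surface. World frame = base frame: x ahead of the robot, y to its left, z up, the work surface at z = 0. Lengths are in m, angles in rad, forces in N, time in s.
With the tool pointing down it reaches from about 0.275 to 0.825 m from the base axis. Payload 4.9 kg.
Tool frame: the origin (TCP) lies midway between the tips of the shut fingers; the grasp point (between the pads) lies 19 mm behind it (bot.grip_depth is the distance from the TCP to the grasp point, in m); z points along the fingers, y is the line along which they close (so a half turn about z gives the same grasp; the last joint's range is limited). The gripper opens to 85 mm and grips with 20 to 120 N. Pads are 22 mm wide; open, the fingers measure 114 mm over their backs; the gripper's body (76 mm by 85 mm) begins 54 mm behind the grasp point. The pads swing forward as they close: fully open they stand 13 mm farther back than shut.
Start: joints at [-1.323, 0.326, -0.193, 1.052, 0, 1.437], TCP at [0.205, -0.51, 0.231] pointing down, gripper open.
Joint ranges: [-2.65, 2.65], [-0.97, 1.79], [-1.3, 1.35], [-1.93, 2.1], [-1.47, 1.37], [-3.14, 3.14]. Speed limits (rad/s): [2.57, 2.57, 3.14, 3.14, 3.14, 3.14].

### API

Orientations are given as a unit quaternion [w, x, y, z].
In Python, from cell import bot gives the robot as it stands. Calls block until the motion is done:
- bot.move_pose(position, orientation): joint-space move of the TCP to a pose.
- bot.move_linear(position, speed=0.15, rotation=None, until_force=None): straight line of the TCP; rotation=None keeps the orientation; speed is the mean speed in m/s. With until_force (N) it stops when the force on the tool has changed by that much, and returns True; else False.
- bot.goto_joints(angles): joint-space move.
- bot.set_gripper(opening, grasp_force=None): opening from 0.0 (shut) to 1.0 (fully open); grasp_force is the grip in N (None keeps the last); returns when the fingers have stopped.
- bot.wait(seconds).
- bot.solve_ik(position, orientation): joint angles nearest the present ones, or None.
- bot.camera(name): name is "side" or "top" or "wrist"; returns the picture (400x640x3 uint8, red, green, blue); there is no depth.
- bot.calibration(name): a dict with "mtx" (3x3 intrinsics, pixels), "k1" (the pictures are not rectified: a ray, as slopes to the right and down, at radius r is drawn at 1 + k1 r^2 times it, then the intrinsics apply), "extrinsics" (4x4, takes a point from world to camera coordinates); the wrist camera has in their place "hand_eye" (4x4, takes a point from camera to tool coordinates, whose origin is the TCP and whose axes are the flange's). Camera axes: x right, y down, z forward; pixel columns grow to the right and rows downward; lengths in m; the calibration is good to about 2 mm. A picture is of the moment at which its call begins: read the wrist's pose just before it. calibration takes no time and is no camera call.
A pose or a line that the arm cannot do raises bot.PlanningError and nothing moves.
- bot.close_job(): hands the job in; it is judged then, once.
Trained networks look in the newest picture that a camera, given by its name, has taken for a name from the list of things; names that differ only in an ending like _2 or _b are one class to them, and where a whole thing is asked for, a point or a joint stands for the part that bears it (a point fixed in the world has none). Each returns a list of dicts, best first, with "confidence" (0 to 1); they miss things now and then, are a little off and sometimes report something else, mostly with a low value. They report only what shows in the picture. A call takes as long as a camera call. They do not tell look-alikes from the thing itself.
- bot.search_frame(camera, thing): "bbox" ([left, top, width, height] in pixels, round what is visible of it).
Readings, each from a call of its own:
- bot.read_clock(): time.
- bot.read_joint_positions(): joint angles.
- bot.read_joint_vel(): joint speeds.
- bot.read_joint_efforts(): joint torques, N m.
- bot.read_position(): TCP position.
- bot.read_tool_rot(): TCP orientation.
- bot.read_ft_force(): force on the tool from outside, world axes, zero at the start.
- bot.read_moment(): the same for the moment, N m.
- bot.read_gripper_width(): opening from 0.0 (shut) to 1.0 (fully open).
- bot.read_finger_force(): force on a finger pad.
Only numpy, scipy, OpenCV 4.12 (cv2) and the standard library are available. Lean on these libraries where they do the work, as an engineer would, in place of code of your own. Each camera call takes 0.05 s, during which the arm holds its last target. There are 200 camera calls.

## Working session

There is one attempt and no reset: what is moved stays moved. The work goes in short steps, each a Python script; the robot and the scene stay as the last script left them, time stands still between calls to the robot, and variables do not carry over. Pictures are saved under pics/ and viewed, at most 10 in all, crops included, and the job is handed in when it is done.

```bash
mkdir -p pics; ls
python3 - <<'E'
from cell import bot
import cv2, numpy as np
np.set_printoptions(precision=4,suppress=True)
for c in ("top","side"):
    im=bot.camera(c); cv2.imwrite(f"pics/{c}0.png",cv2.cvtColor(im,cv2.COLOR_RGB2BGR))
    k=bot.calibration(c); print(c,k["mtx"].tolist() if hasattr(k["mtx"],'tolist') else k["mtx"],k["k1"]); print(np.array(k["extrinsics"]))
    for t in ("stand","bin","tray_left","tray_left_bar","tray_mid_bar","tray_right_bar","offcut","coupling","bracket","longtube"):
        print(t,[(np.round(d["bbox"]).tolist(),round(d["confidence"],2)) for d in bot.search_frame(c,t)][:4])
print(bot.calibration("wrist"),bot.read_clock())
E
```

```text
pics
top [[398.2093171284531, 0.0, 321.5878031003525], [0.0, 398.2093171284531, 199.93582743298398], [0.0, 0.0, 1.0]] -0.09356385554612492
[[-0.0928 -0.9957  0.0015  0.0478]
 [-0.9727  0.0903 -0.2135  0.5834]
 [ 0.2125 -0.0212 -0.9769  0.8774]
 [ 0.      0.      0.      1.    ]]
stand [([212.0, 88.0, 183.0, 147.0], 0.68), ([223.0, 139.0, 49.0, 91.0], 0.4), ([335.0, 134.0, 55.0, 87.0], 0.22)]
bin [([210.0, 87.0, 183.0, 85.0], 0.9)]
tray_left [([222.0, 139.0, 49.0, 89.0], 0.73)]
tray_left_bar [([222.0, 139.0, 49.0, 89.0], 0.84)]
tray_mid_bar [([277.0, 135.0, 56.0, 91.0], 0.8), ([296.0, 156.0, 16.0, 27.0], 0.46)]
tray_right_bar [([336.0, 130.0, 52.0, 89.0], 0.89), ([406.0, 128.0, 37.0, 94.0], 0.55)]
offcut [([311.0, 288.0, 26.0, 26.0], 0.83), ([255.0, 278.0, 31.0, 25.0], 0.82), ([294.0, 155.0, 18.0, 26.0], 0.66), ([207.0, 274.0, 29.0, 31.0], 0.58)]
coupling [([278.0, 134.0, 49.0, 91.0], 0.73), ([356.0, 166.0, 20.0, 23.0], 0.65)]
bracket [([230.0, 172.0, 29.0, 26.0], 0.67)]
longtube [([244.0, 240.0, 95.0, 26.0], 0.82), ([336.0, 131.0, 53.0, 87.0], 0.47)]
side [[520.3118547199474, 0.0, 31
[... 545 characters left out ...]
0, 273.0, 25.0, 28.0], 0.98), ([275.0, 179.0, 23.0, 30.0], 0.97), ([364.0, 250.0, 14.0, 24.0], 0.61), ([292.0, 297.0, 22.0, 28.0], 0.6)]
coupling [([316.0, 160.0, 12.0, 17.0], 0.66), ([182.0, 137.0, 117.0, 119.0], 0.39)]
bracket [([255.0, 218.0, 13.0, 18.0], 0.69)]
longtube [([288.0, 222.0, 59.0, 67.0], 0.88), ([280.0, 141.0, 72.0, 54.0], 0.43)]
{'mtx': array([[325.0073,   0.    , 315.7848],
       [  0.    , 325.0073, 199.0729],
       [  0.    ,   0.    ,   1.    ]]), 'k1': -0.05883018149014603, 'hand_eye': array([[ 0.0018, -0.9531, -0.3025,  0.0783],
       [ 1.    ,  0.0016,  0.0009,  0.0007],
       [-0.0004, -0.3025,  0.9531, -0.1408],
       [ 0.    ,  0.    ,  0.    ,  1.    ]])} 1.1
```

View pics/top0.png

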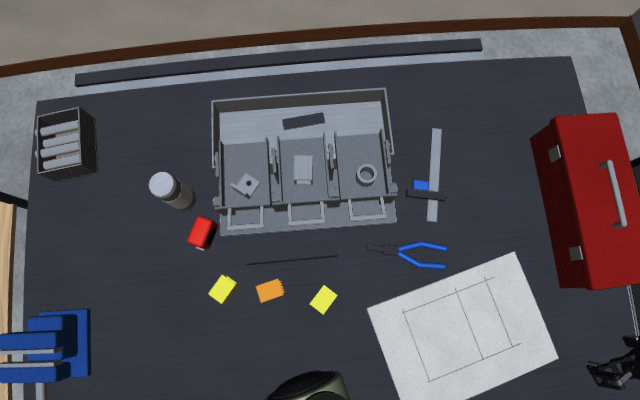

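View pics/side0.png

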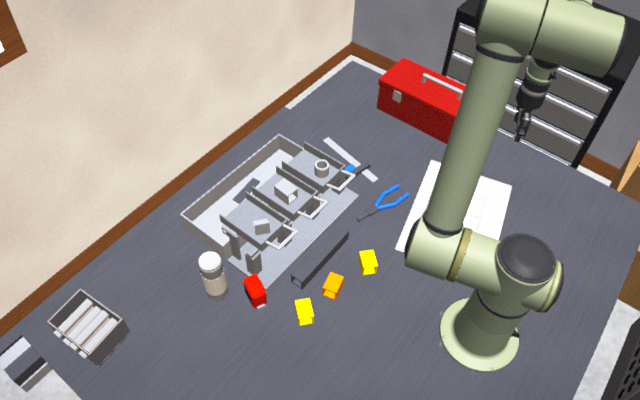

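The top picture shows three trays: left at (245,185) with the bracket, middle at (303,168) with a grey square tube, right at (366,175) with the coupling ring. Bars are at about (245,227), (306,221) and (367,216).

Offcut candidates (top view):
- Grey tube in the middle tray (303,168)
- Yellow (222,289)
- Orange (270,290)
- Yellow (323,299)
- Long dark tube (292,259)
- Light tubes in the box (60,140)

By the description, my choice is the middle tray. I'll check it with a close wrist view.

```bash
cat > h.py <<'E'
from cell import bot
import cv2, numpy as np
from scipy.spatial.transform import Rotation as R
np.set_printoptions(precision=4,suppress=True)
def q2R(q): return R.from_quat(q,scalar_first=True)
def cam(name):  # world->camera 4x4
    k=bot.calibration(name)
    if name=="wrist":
        T=np.eye(4); T[:3,:3]=q2R(bot.read_tool_rot()).as_matrix(); T[:3,3]=bot.read_position()
        E=np.linalg.inv(T@np.array(k["hand_eye"]))
    else: E=np.array(k["extrinsics"])
    return E,np.array(k["mtx"]),k["k1"]
def ray(C,uv):
    E,K,k1=C; d=(np.array(uv)-K[:2,2])/[K[0,0],K[1,1]]
    s=d.copy()
    for _ in range(20): s=d/(1+k1*(s@s))
    Rt=E[:3,:3].T; v=Rt@np.r_[s,1]; return -Rt@E[:3,3], v/np.linalg.norm(v)
def plane(C,uv,z):
    o,v=ray(C,uv); return o+v*(z-o[2])/v[2]
def tri(obs):  # [(C,uv),...]
    A=np.zeros((3,3));b=np.zeros(3)
    for C,uv in obs:
        o,v=ray(C,uv);P=np.eye(3)-np.outer(v,v);A+=P;b+=P@o
    return np.linalg.solve(A,b)
def proj(C,p):
    E,K,k1=C; c=E[:3,:3]@p+E[:3,3]; s=c[:2]/c[2]; s=s*(1+k1*(s@s)); return K[:2,:2]@s+K[:2,2]
def down(yaw): # tool down, tool y at given yaw+90deg
    return (R.from_euler('z',yaw)*R.from_euler('x',np.pi)).as_quat(scalar_first=True)
E
python3 - <<'E'
from h import *
T=cam("top")
for uv in ((245,227),(306,221),(367,216)): print(plane(T,uv,.15))
l,m,r=[plane(T,uv,.15) for uv in ((245,227),(306,221),(367,216))]
d=l-r; yaw=np.arctan2(-d[0],d[1]); print("yaw",yaw)
print(bot.read_position(),q2R(bot.read_tool_rot()).as_matrix())
S=cam("side")
print(proj(S,m), tri([(T,(303,160)),(S,(287,181))]))
for y in (yaw,yaw+np.pi): print(bot.solve_ik(m+[0-.03,0,.15],down(y)))
E
```

```text
[0.5231 0.1621 0.15  ]
[0.5241 0.0325 0.15  ]
[ 0.5228 -0.0972  0.15  ]
yaw -0.0012216435384431127
[ 0.2049 -0.5104  0.2313] [[ 0.928   0.3726  0.    ]
 [ 0.3726 -0.928  -0.0001]
 [ 0.      0.0001 -1.    ]]
[317.2387 209.726 ] [0.6435 0.0253 0.1809]
[-0.0834  0.1854 -0.2035  1.1819  0.      3.0594]
[-0.0834  0.1854 -0.2035  1.1819  0.     -0.0822]
```

Run:
```python
from h import *
import json
q=bot.read_joint_positions()
best=None
for y in (np.pi/2,-np.pi/2):
    s=bot.solve_ik([0.54,0.03,0.35],down(y)); print(y,s)
    if s is not None and (best is None or abs(s[5]-q[5])<best[0]): best=(abs(s[5]-q[5]),y)
y=best[1]
out=[]
for i,p in enumerate(([0.54,-0.02,0.36],[0.54,0.08,0.36])):
    bot.move_pose(p,down(y)) if i==0 else bot.move_linear(p,speed=.2)
    C=cam("wrist"); im=bot.camera("wrist"); cv2.imwrite(f"pics/w{i}.png",cv2.cvtColor(im,cv2.COLOR_RGB2BGR))
    for t in ("offcut","tray_mid_bar"): print(t,[(np.round(d["bbox"]).tolist(),round(d["confidence"],2)) for d in bot.search_frame("wrist",t)][:4])
    out.append([C[0].tolist(),C[1].tolist(),C[2]])
json.dump(dict(yaw=y,C=out),open("w.json","w"))
print(y,bot.read_position(),bot.read_clock())
```

```text
1.5707963267948966 [-0.081   0.2608  0.0183  1.3284  0.      1.4898]
-1.5707963267948966 [-0.081   0.2608  0.0183  1.3284  0.     -1.6518]
offcut [([377.0, 100.0, 66.0, 51.0], 0.97), ([178.0, 10.0, 53.0, 58.0], 0.76), ([360.0, 220.0, 40.0, 38.0], 0.41)]
tray_mid_bar [([297.0, 69.0, 198.0, 105.0], 0.93)]
offcut [([189.0, 90.0, 46.0, 50.0], 0.92), ([185.0, 3.0, 59.0, 55.0], 0.9), ([371.0, 187.0, 60.0, 46.0], 0.63), ([176.0, 172.0, 47.0, 50.0], 0.63)]
tray_mid_bar [([296.0, 156.0, 187.0, 100.0], 0.88)]
1.5707963267948966 [0.5401 0.0788 0.36  ] 4.225
```

View pics/w0.png

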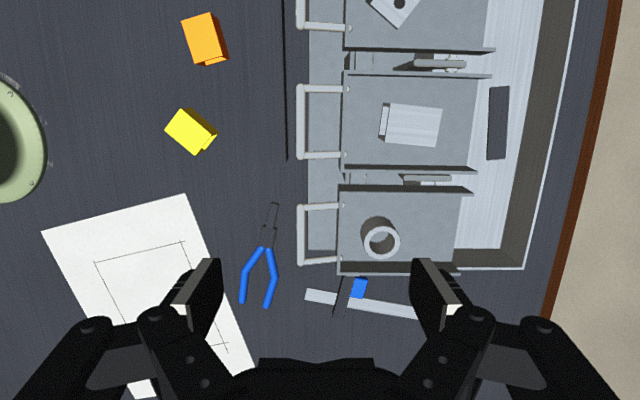

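View pics/w1.png

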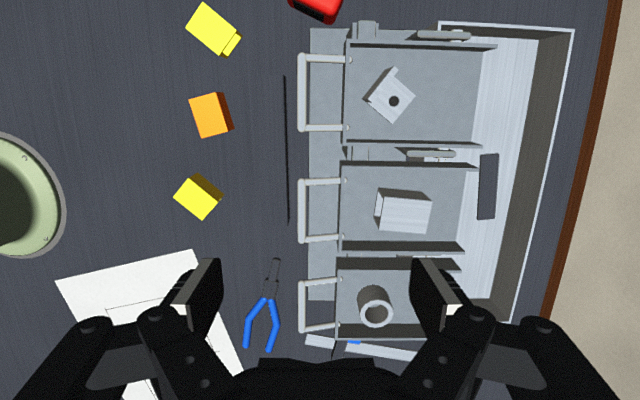

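Wrist view w0 shows the grey tube at (411,124) in the middle tray. The middle bar runs from about (301,86) to (301,157), and in w1 from (302,180) to (301,241). The neighbouring trays hold the bracket and the ring. Next is a close crop for the choice and the bar pixels.

Run:
```python
import cv2,numpy as np
a=cv2.imread("pics/w0.png")[70:180,285:460]; b=cv2.imread("pics/w1.png")[160:270,285:460]
f=lambda x:cv2.resize(x,None,fx=2.6,fy=2.6,interpolation=cv2.INTER_CUBIC)
cv2.imwrite("pics/crop.png",np.vstack([f(a),f(b)])); print(f(a).shape)
```

```text
(286, 455, 3)
```

View pics/crop.png

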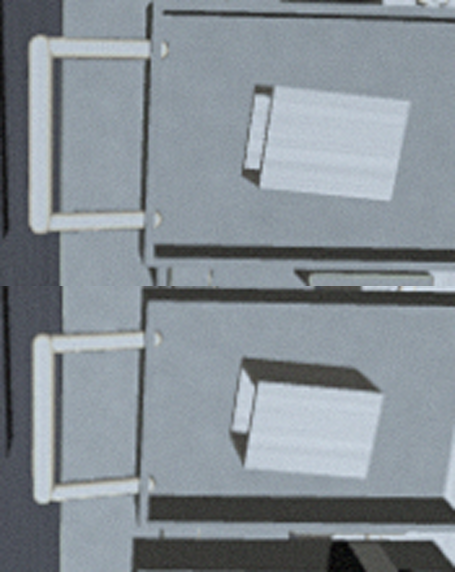

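The crop confirms a grey square tube, open at its end, in the middle tray. The bar midpoint is at (300.4,121.5) in w0 and (301.5,211.0) in w1.

Run:
```python
from h import *
import json
d=json.load(open("w.json")); C0,C1=[(np.array(a),np.array(b),k) for a,b,k in d["C"]]
T=cam("top"); S=cam("side")
e1=tri([(C0,(300.0,83.8)),(C1,(301.5,178.8))]); e2=tri([(C0,(300.4,159.2)),(C1,(301.5,243.1))])
m=tri([(C0,(300.4,121.5)),(C1,(301.5,211.))])
print(e1,e2,np.linalg.norm(e1-e2),m, tri([(C0,(300.4,121.5)),(C1,(301.5,211.)),(T,(306,221))]))
print([plane(C,uv,.15) for C,uv in ((C0,(300.4,121.5)),(C1,(301.5,211.)))])
# neighbouring bars for hinge direction
l=plane(C1,(303,92),.15); r=plane(C1,(302,305),.15); r0=plane(C0,(302,235),.15); print(l,r,r0)
for tilt in range(0,66,10):
    t=np.radians(tilt); p=m+[.170-.170*np.cos(t)+.04*np.sin(t),0,-.04+.04*np.cos(t)+.17*np.sin(t)]
    print(tilt,p,bot.solve_ik(p-[0,0,.019],down(d["yaw"])))
print(bot.grip_depth)
```

```text
[0.5251 0.0687 0.1504] [ 0.5244 -0.0094  0.1508] 0.07809491496634688 [0.5249 0.0308 0.1504] [0.5246 0.0316 0.1518]
[array([0.5248, 0.0307, 0.15  ]), array([0.5249, 0.0306, 0.15  ])]
[0.5279 0.1608 0.15  ] [ 0.524  -0.0965  0.15  ] [ 0.5249 -0.0994  0.15  ]
0 [0.5249 0.0308 0.1504] [-0.0819  0.3728 -0.4016  0.7965  0.      1.4889]
10 [0.5344 0.0308 0.1793] [-0.0804  0.3583 -0.3392  0.8732  0.      1.4904]
20 [0.5488 0.0308 0.2061] [-0.0783  0.3589 -0.2633  0.9486  0.      1.4925]
30 [0.5677 0.0308 0.23  ] [-0.0757  0.374  -0.176   1.0207  0.      1.4951]
40 [0.5904 0.0308 0.2503] [-0.0728  0.4027 -0.0794  1.0887  0.      1.498 ]
50 [0.6162 0.0308 0.2663] [-0.0697  0.4433  0.0245  1.1519  0.      1.5011]
60 [0.6445 0.0308 0.2776] [-0.0666  0.4943  0.134   1.2105  0.      1.5042]
0.0187
```

```bash
cat >> h.py <<'E'
YAW=-0.008; BAR=np.array([0.525,0.031,0.1505]); Q=down(np.pi/2+YAW)
def tcp(tilt): # TCP for a tray tilt in degrees, tool straight down
    t=np.radians(tilt); dx=.17-.17*np.cos(t)+.04*np.sin(t); dz=-.04+.04*np.cos(t)+.17*np.sin(t)
    return BAR+[dx*np.cos(YAW),dx*np.sin(YAW),dz-bot.grip_depth]
E
python3 - <<'E'
from h import *
bot.set_gripper(0.45)
bot.move_pose(tcp(0)+[0,0,.09],Q)
hit=bot.move_linear(tcp(0),speed=.1,until_force=8)
print(hit,bot.read_position(),bot.read_ft_force())
if not hit:
    bot.set_gripper(0.0,grasp_force=40)
    print(bot.read_gripper_width(),bot.read_finger_force(),bot.read_ft_force(),bot.read_moment())
    C=bot.camera("wrist"); cv2.imwrite("pics/g.png",cv2.cvtColor(C,cv2.COLOR_RGB2BGR))
print(bot.read_clock())
E
```

```text
False [0.5256 0.031  0.1325] [-0.1923  0.4726  1.0775]
0.09759255871050274 39.06977355480194 [-5.4118  0.3345  6.316 ] [-0.0524  1.1849  0.003 ]
6.8667
```

View pics/g.png

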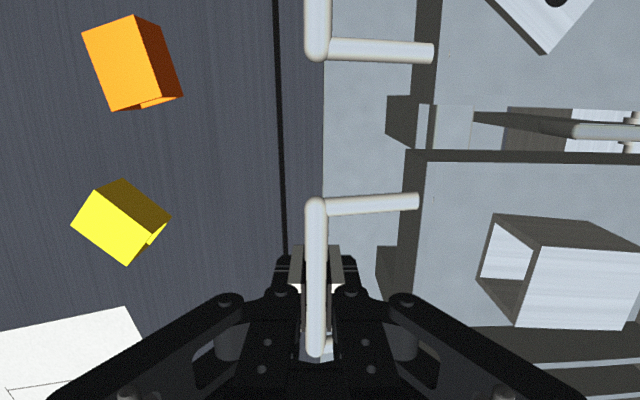

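The fingers hold the middle bar at (316,280), at a width of about 8–10 mm. The open tube at (560,265) is in the same tray. Now I'll tip it.

Run:
```python
from h import *
for a in range(6,61,6):
    bot.move_linear(tcp(a),speed=.07)
    if a%12==0: print(a,bot.read_ft_force(),round(bot.read_gripper_width(),3),np.linalg.norm(np.array(bot.read_position())-tcp(a)))
bot.wait(1.0)
for c in ("top","side"):
    im=bot.camera(c); cv2.imwrite(f"pics/{c}1.png",cv2.cvtColor(im,cv2.COLOR_RGB2BGR))
    print([(np.round(d["bbox"]).tolist(),round(d["confidence"],2)) for d in bot.search_frame(c,"offcut")][:5])
a=cv2.imread("pics/top1.png")[60:260,180:440]; b=cv2.imread("pics/side1.png")[110:310,170:430]
cv2.imwrite("pics/t1.png",cv2.resize(np.vstack([a,b]),None,fx=1.5,fy=1.5))
print(bot.read_clock())
```

```text
12 [-7.4128 -1.2237  0.0233] 0.097 0.002126828307485672
24 [-11.1085  -0.7484   5.1692] 0.103 0.0028552450425414736
36 [-13.6246  -1.1248  11.9562] 0.097 0.003500689407781016
48 [-9.1216 -2.1263 14.1188] 0.1 0.0036529103493569788
60 [-3.8211 -2.1008  8.9278] 0.099 0.00359549601778273
[]
[([296.0, 299.0, 16.0, 27.0], 0.96), ([235.0, 176.0, 19.0, 20.0], 0.86), ([361.0, 251.0, 20.0, 23.0], 0.6), ([322.0, 272.0, 25.0, 26.0], 0.56), ([255.0, 219.0, 12.0, 17.0], 0.18)]
12.15
```

View pics/t1.png

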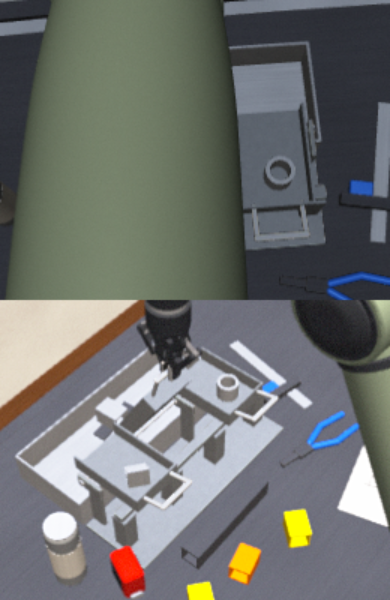

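The offcut has slid out and lies in the bin, at side-view (244,186). The tray stands near 60°. I'll lower it in the same steps, slower at the end, then let go.

Run:
```python
from h import *
S=cam("side"); print("offcut",plane(S,(244.5,186),.03),"hinge x",BAR[0]+.17)
for a in list(range(54,5,-6))+[3,0]:
    hit=bot.move_linear(tcp(a),speed=.06 if a>6 else .02)
    if a%12==0 or a<6: print(a,bot.read_ft_force(),np.array(bot.read_position())-tcp(a))
im=bot.camera("side"); cv2.imwrite("pics/side2.png",cv2.cvtColor(im,cv2.COLOR_RGB2BGR))
cv2.imwrite("pics/t2.png",cv2.resize(cv2.imread("pics/side2.png")[110:310,170:430],None,fx=2,fy=2))
print(bot.read_clock())
```

```text
offcut [0.8156 0.0238 0.03  ] hinge x 0.6950000000000001
48 [-4.9115 -0.6967 10.9195] [ 0.0013 -0.0005  0.0035]
36 [-6.2448 -0.9655  6.9715] [-0.     -0.0003  0.0021]
24 [-6.3866 -0.5302  4.8877] [-0.0004 -0.0002  0.0013]
12 [-6.1506 -0.6949  1.3231] [-0.0007 -0.      0.0004]
3 [-6.6978 -0.7006  0.9415] [-0.0008  0.      0.0003]
0 [-7.4867  0.0732  1.9026] [-0.0009  0.      0.0004]
18.15
```

View pics/t2.png

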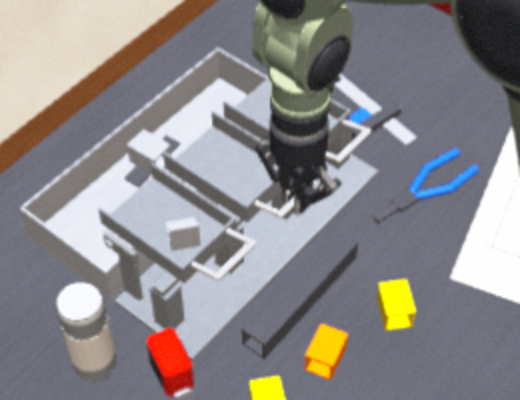

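The tray is level and empty, and the offcut lies in the bin at crop (150,145). I'll press down lightly to make sure the tray rests on its stop, then release.

Run:
```python
from h import *
p=np.array(bot.read_position())
print(bot.move_linear(tcp(0)-[0,0,.003],speed=.01,until_force=6),np.array(bot.read_position())-p,bot.read_ft_force())
bot.set_gripper(0.25); bot.set_gripper(0.45); print(bot.read_ft_force())
bot.move_linear(tcp(0)+[0,0,.10],speed=.1)
bot.move_linear([.40,.03,.40],speed=.2)
bot.goto_joints([-1.323,0.326,-0.193,1.052,0,1.437])
for c in ("top","side"):
    im=bot.camera(c); cv2.imwrite(f"pics/{c}3.png",cv2.cvtColor(im,cv2.COLOR_RGB2BGR))
    for t in ("tray_mid_bar","offcut","coupling","bracket"): print(t,[(np.round(d["bbox"]).tolist(),round(d["confidence"],2)) for d in bot.search_frame(c,t)][:4])
a=cv2.imread("pics/top3.png")[60:260,130:460]; b=cv2.imread("pics/side3.png")[110:310,170:500]
cv2.imwrite("pics/t3.png",cv2.resize(np.vstack([a,b]),None,fx=1.5,fy=1.5))
print(bot.read_clock())
```

```text
True [-0.0007  0.     -0.0025] [0.2325 0.5021 5.3755]
[ 0.1635 -0.1037  0.4889]
tray_mid_bar [([275.0, 133.0, 60.0, 92.0], 0.7)]
offcut [([291.0, 105.0, 20.0, 27.0], 0.87), ([206.0, 274.0, 31.0, 29.0], 0.84), ([312.0, 287.0, 25.0, 26.0], 0.83), ([262.0, 277.0, 22.0, 26.0], 0.62)]
coupling [([358.0, 164.0, 18.0, 22.0], 0.76), ([146.0, 174.0, 51.0, 38.0], 0.17)]
bracket [([228.0, 173.0, 32.0, 23.0], 0.55), ([339.0, 128.0, 49.0, 95.0], 0.25)]
tray_mid_bar [([251.0, 165.0, 77.0, 57.0], 0.63), ([283.0, 142.0, 75.0, 50.0], 0.62), ([218.0, 195.0, 78.0, 55.0], 0.61)]
offcut [([360.0, 251.0, 19.0, 24.0], 0.79), ([320.0, 274.0, 22.0, 24.0], 0.7), ([296.0, 299.0, 16.0, 25.0], 0.62), ([218.0, 192.0, 79.0, 59.0], 0.57)]
coupling [([316.0, 158.0, 9.0, 17.0], 0.7), ([358.0, 185.0, 51.0, 40.0], 0.58), ([233.0, 174.0, 19.0, 24.0], 0.53), ([217.0, 194.0, 79.0, 59.0], 0.26)]
bracket [([289.0, 226.0, 59.0, 62.0], 0.55), ([256.0, 221.0, 12.0, 13.0], 0.52), ([281.0, 144.0, 74.0, 52.0], 0.22)]
24.0917
```

View pics/t3.png

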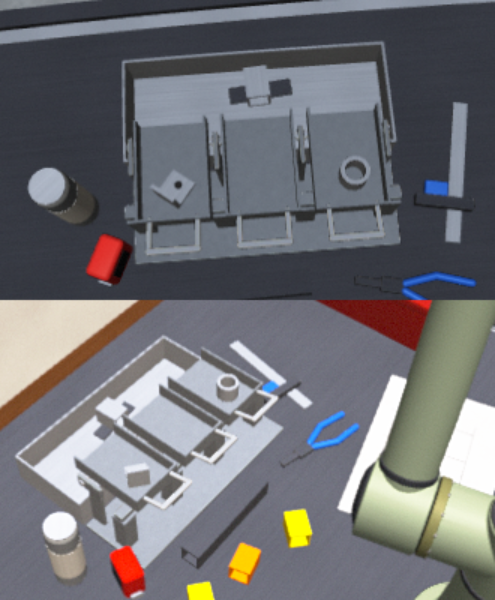

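The middle tray is level and empty. The offcut lies in the bin at top-crop (258,83), and the good parts and bystanders are where they were.

```bash
python3 -c "
from cell import bot
print(bot.close_job())"
```

```text
the job is handed in; nothing more can be done
None
```

I tipped the middle tray to about 60°, the offcut slid into the scrap bin, and I lowered the tray level and let go; the other trays, good parts and table items look unmoved in the last pictures, and the job was handed in at about 24 s.

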